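Centre the slipped soap bar on its display plinth

TASK

Two oval bars of soap are on show, each on its own slender round marble plinth, and one of them has slipped well off to one side. Nudge that bar with light sideways taps of the fingers until it sits flat and centred on its plinth to within half a centimetre; do not grip, lift, tip or knock it off. Leave the other bar, both plinths and everything else on the counter where they stand.

Things in the scene. Friction and masses are not known exactly. Their poses are not given: they have to be found in the camera images.
- bar_off: Oval lens-shaped beige soap bar, 160 g, lying flat: 54 mm wide (own x), 85 mm long (own y), 38 mm high, widest 19 mm up, overhanging the plinth; its flat foot is only 23 x 37 mm, so it rocks, most across its width. Origin: centre of the foot, z up. The slipped bar: it lies on plinth_a, 13 to 19 mm off centre in any direction, at any yaw; final yaw is free.
- plinth_a: Round turned white marble plinth, loose, 1.4 kg, 190 mm high: foot 92 mm across, stem 34 to 38 mm, flat top disc 60 mm across. Origin: centre of the underside, 190 mm below the centre of the top. z up; yaw means nothing. It carries the slipped bar, nearer the robot and left. The way in is the open window bay left of the wooden post: sill top 125 mm up; the till box beside the plinth is 182 mm high.
- bar_good: Oval lens-shaped beige soap bar, 160 g, lying flat: 55 mm wide (own x), 84 mm long (own y), 38 mm high, widest 19 mm up, overhanging the plinth; its flat foot is only 23 x 37 mm, so it rocks, most across its width. Origin: centre of the foot, z up. This one stands centred (within 2 mm) on plinth_b and is to be left alone.
- plinth_b: Round turned white marble plinth, loose, 1.4 kg, 190 mm high: foot 92 mm across, stem 34 to 38 mm, flat top disc 60 mm across. Origin: centre of the underside, 190 mm below the centre of the top. z up; yaw means nothing. It carries the other bar, farther back and to the right. The two plinths look alike.
- price_card: Bystander: wood block with an upright price card, 22 x 70 x 66 mm high, standing on the counter to the right of plinth_a. Origin: centre of the underside.
- weight: Bystander: dark round scale weight, 44 mm across, 42 mm high, standing to the right of plinth_a. Origin: centre of the underside.
- white_soap: Bystander: white block of soap, 61 x 93 x 50 mm high, on the counter, farther to the right. Origin: centre of the underside.
- carton: Bystander: soap carton lying flat, 62 x 92 x 34 mm high, on the counter at the near right. Origin: centre of the underside.
Things that resemble listed ones, but are neither listed nor needed, are in the scene too. What is shaped like the bar_off but blue is not meant.

How it is judged:
By the outcome, as a careful person would: the job done as asked, in the order asked, and still so for the second after the job is handed in, with the robot touching nothing.
It also fails if it takes over 45 s, if anything falls off the work surface, if the arm or the gripper's body presses on something with over 40 N, if the wrist force passes 120 N, or if a joint passes its speed limit or range.

ROBOT

A 6-joint arm with a two-finger parallel gripper is mounted at the origin on a cart in front of the work surface, level with it; the furniture and walls round the work are solid. World frame = base frame: x ahead of the robot, y to its left, z up, the work surface at z = 0. Lengths are in m, angles in rad, forces in N, time in s.
With the tool pointing down it reaches from about 0.275 to 0.75 m from the base axis. Payload 10.2 kg.
Tool frame: the origin (TCP) lies midway between the tips of the shut fingers; the grasp point (between the pads) lies 19 mm behind it; x points along the fingers, y is the direction in which the jaws open and shut, and the axes are right-handed (so a half turn about x gives the same grasp; the last joint's range is limited). The gripper opens to 85 mm and grips with 20 to 120 N. Pads are 22 mm wide; open, the fingers measure 114 mm over their backs; the gripper's body (76 mm by 85 mm) begins 54 mm behind the grasp point. The pads swing forward as they close: fully open they stand 13 mm farther back than shut.
Start: joints at [1.095, 0.313, 1.498, -0, 1.331, -0.223], TCP at [0.131, 0.508, 0.231] pointing down, gripper open.
Joint ranges: [-2.94, 2.94], [-0.97, 2.17], [0.19, 2.56], [-1.23, 4.37], [0.02, 3.11], [-2.88, 2.88]. Speed limits (rad/s): [2.39, 2.39, 3.01, 3.14, 3.14, 3.14].

INTERFACE

Orientations are given as a unit quaternion [w, x, y, z].
In Python, from bench import manip gives the robot as it stands.
- The arm moves only by the tool drive_tool, never from a script. Its argument "motion" is a list of rows, each a list of 3 entries, a list of its own where there are three numbers: the shift along the tool's x, y, z in mm, then the turn, a rotation vector about the tool's x, y, z in degrees, then the opening, from -1 (shut) to 1 (fully open). A call has 1 to 20 rows; each row is the pose to reach, as a shift and turn from the pose commanded when the call began, along the tool's axes at that moment; what a row does not reach only later rows make up. A row lasts 1/8 s, in which the tool goes at most 62.5 mm and 10.7 degrees, less where a joint would pass 70% of its speed; a pose out of reach is approached as far as the arm can. A call with a gripper value outside its range is refused whole. The fingers move at their own pace and stop on an object; "force" is the grip in N (left out, the last holds). Time passes only in rows, so rows that repeat a pose let the fingers close. It gives the time, the measured TCP pose, the force and the opening at its end, in the units of the state.
- manip.observe(): the state, without advancing time (a new reading comes with each control period).
- manip.camera(name): name is "side" or "top"; returns a dict with "image" (420x560x3 uint8, blue, green, red), "depth" (420x560 float32, m along the optical axis (not along the pixel's ray), 0 where there is no reading), "K" (3x3 intrinsics, pixels), "pose" (4x4, takes a point from camera to world coordinates). Camera axes: x right, y up, looking along -z (the intrinsics and any distortion apply to the point x, -y, -z); pixel columns grow to the right and rows downward; lengths in m; the calibration is good to about 2 mm. A picture is of the moment at which its call begins.
- manip.job_done(): hands the job in, once; it reports no verdict.
Trained networks look in the newest picture that a camera, given by its name, has taken for a name from the list of things; names that differ only in an ending like _2 or _b are one class to them, and where a whole thing is asked for, a point or a joint stands for the part that bears it (a point fixed in the world has none). Each returns a list of dicts, best first, with "conf" (0 to 1); they miss things now and then, are a little off and sometimes report something else, mostly with a low value. They report only what shows in the picture. A call takes as long as a camera call. They do not tell look-alikes from the thing itself.
- manip.look_for(camera, target): "rect" ([left, top, width, height] in pixels, round what is visible of it).
- manip.masks_of(camera, target): "region" (420x560 bool, what is visible of it) and "rect" ([left, top, width, height] in pixels, round what is visible of it).
- manip.tip_of(camera, target): "xy" ([column, row] in pixels: a listed point, or the origin of a listed thing).
The state is a dict: "clock": time; "joint_positions": joint angles; "qd": joint speeds; "joint_torque": joint torques, N m; "tool_pos": TCP position; "tcp_rot": TCP orientation; "contact_force": force on the tool from outside, world axes, zero at the start; "wrist_torque": the same for the moment, N m; "opening": finger opening in m.
Only numpy, scipy, OpenCV 4.12 (cv2) and the standard library are available. Lean on these libraries where they do the work, as an engineer would, in place of code of your own. Each camera call takes 0.05 s, during which the arm holds its last target. There are 200 camera calls.

## Working session

There is one attempt and no reset: what is moved stays moved. The work goes in short steps, Python scripts to look and compute and a tool call to move; the robot and the scene stay as the last step left them, time stands still between calls to the robot, and variables do not carry over. Pictures are saved under pics/ and viewed, about 8 in all and at most 12, crops included, and the job is handed in when it is done.

Besides the shell and the picture viewer there is one more tool, called after "Call:" as name(argument=value, ...), one argument or row to a line, values as JSON. drive_tool: Moves the arm, as the interface text tells. Its arguments: {"type":"object","properties":{"motion":{"type":"array"},"force":{"type":"number"}},"required":["motion"]}

```bash
mkdir -p pics; cat > h.py <<'E'
from bench import manip
import numpy as np, cv2
def cloud(c):
    d=c["depth"];K=c["K"];v,u=np.mgrid[0:d.shape[0],0:d.shape[1]]
    x=(u-K[0,2])/K[0,0]*d; y=(v-K[1,2])/K[1,1]*d
    P=np.stack([x,-y,-d,np.ones_like(d)],-1)@c["pose"].T
    P=P[...,:3]; P[d==0]=np.nan
    return P
E
python3 - <<'E'
from h import *
print(manip.observe())
for n in ("side","top"):
    c=manip.camera(n); cv2.imwrite(f"pics/{n}0.png",c["image"]); print(n,c["pose"].round(3).tolist(),c["K"].round(1).tolist())
    P=cloud(c)
    for t in ("bar_off","plinth_a","price_card","weight"):
        for r in manip.masks_of(n,t):
            m=r["region"]; q=P[m]; print(t,round(r["conf"],2),r["rect"],np.nanmedian(q,0).round(3),np.nanmin(q,0).round(3),np.nanmax(q,0).round(3))
E
```

```text
{'clock': 0.0, 'joint_positions': array([ 1.09457078e+00,  3.13426628e-01,  1.49844971e+00,  1.84772891e-05,
        1.33101630e+00, -2.23416867e-01]), 'qd': array([ 0.00025514, -0.00036549,  0.00079862,  0.00071151, -0.00089815,
        0.00179671]), 'joint_torque': array([-1.41092904e-03, -4.12269080e+01, -2.59735537e+01, -2.82953542e-04,
        4.11071276e-03,  2.54248113e-05]), 'tool_pos': array([0.13120628, 0.50806618, 0.23074229]), 'tcp_rot': array([ 0.70130138,  0.08871545,  0.70162834, -0.08957466]), 'contact_force': array([-0.14441736, -0.84743308,  0.06310541]), 'wrist_torque': array([-0.00277422, -0.01045734, -0.00129033]), 'opening': 0.08510742429318993}
side [[-0.956, -0.228, 0.185, 0.696], [0.294, -0.732, 0.615, 0.491], [-0.005, 0.642, 0.767, 0.776], [0.0, 0.0, 0.0, 1.0]] [[395.4, 0.0, 274.4], [0.0, 395.4, 205.3], [0.0, 0.0, 1.0]]
bar_off 0.87 [234.3, 268.3, 40.3, 24.6] [0.615 0.078 0.029] [ 0.574  0.026 -0.003] [0.654 0.18  0.18 ]
bar_off 0.69 [314.9, 234.4, 43.5, 32.5] [0.492 0.172 0.219] [ 0.361  0.001 -0.003] [0.528 0.192 0.23 ]
plinth_a 0.71 [211.7, 183.0, 43.2, 6
[... 715 characters left out ...]
 [0.487 0.162 0.22 ] [ 0.446  0.136 -0.003] [0.543 0.236 0.231]
bar_off 0.74 [237.4, 173.1, 26.0, 30.8] [0.611 0.07  0.03 ] [ 0.574  0.041 -0.004] [0.653 0.103 0.041]
plinth_a 0.91 [196.7, 215.6, 34.1, 39.9] [0.503 0.146 0.022] [ 0.456  0.122 -0.003] [0.547 0.191 0.214]
plinth_a 0.86 [295.4, 168.5, 36.1, 28.9] [ 0.614 -0.071  0.021] [ 0.588 -0.12  -0.003] [ 0.661 -0.03   0.216]
price_card 0.69 [196.4, 217.9, 35.7, 38.5] [0.503 0.146 0.022] [ 0.456  0.122 -0.001] [0.546 0.183 0.212]
price_card 0.51 [269.4, 225.0, 35.7, 11.8] [ 0.509 -0.009  0.019] [ 0.495 -0.041 -0.002] [0.526 0.022 0.068]
weight 0.75 [275.6, 253.5, 18.8, 14.9] [ 0.438 -0.002  0.03 ] [ 0.417 -0.022  0.02 ] [0.458 0.019 0.046]
```

View pics/side0.png

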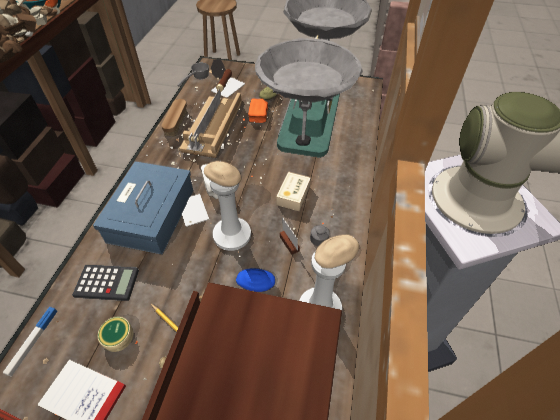

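View pics/top0.png

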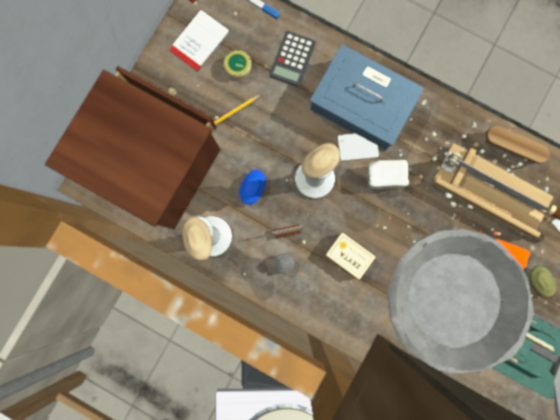

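The side view shows the target candidates: a beige bar at (336,250) on the near plinth, offset; a beige bar at (222,175) on the far plinth; and a blue look-alike at (255,280) on the counter. In the top view these are at (198,238), (322,160) and (252,187). By the description, bar_off is the near-left one at top (198,238).

```bash
python3 - <<'E'
from h import *
c=manip.camera("top"); P=cloud(c); im=c["image"]
cr=cv2.resize(im[205:275,165:250],None,fx=8,fy=8,interpolation=cv2.INTER_CUBIC)
s=manip.camera("side");Q=cloud(s)
cs=cv2.resize(s["image"][225:325,290:375],None,fy=5.6,fx=5.6,interpolation=cv2.INTER_CUBIC)
cv2.imwrite("pics/crop1.png",cv2.resize(np.hstack([cr,cs[:560,:480]]) if cr.shape[0]==cs.shape[0] else cr,(800,398)))
# height maps on a 20mm grid from both
A=np.vstack([P.reshape(-1,3),Q.reshape(-1,3)]);A=A[~np.isnan(A).any(1)]
xs=np.arange(0.1,0.64,.03); ys=np.arange(0.6,-0.1,-.03)
print("y:     ",*[f"{y*100:4.0f}" for y in ys])
for x in xs[::-1]:
    r=[]
    for y in ys:
        q=A[(abs(A[:,0]-x)<.015)&(abs(A[:,1]-y)<.015),2]
        r.append(f"{np.percentile(q,95)*1000:4.0f}" if len(q)>3 else "   .")
    print(f"{x:.2f}   ",*r)
E
```

```text
y:        60   57   54   51   48   45   42   39   36   33   30   27   24   21   18   15   12    9    6    3   -0   -3   -6   -9
0.64       .    .  227  240  184  185  185  185  184  184  184  184  184  184  183    3    3   33   35   23    3  214  226  229
0.61       .  169  198    3    3  182  184  184  184  184  184  184  184  184  181    4    3   38   39   21    3  214  224  224
0.58       .    .  215  258  276    4    4  184  184  184  184  184  184  183    3    3    3   34   33    2    3    3   15   14
0.55       .    .    .    .  585  588    3    3    2  183  184  184  184    4   18   17    3    3    2    2    2    3    3    3
0.52       .    .    .    .  314  125  125    2    2    3  117  184  183  190  223  223   17    3    3   19   62   61    3    3
0.49       .    .    .  275  291  125  125  125  124    2    2    2    3  190  228  228   19    3    2   36   18    6    4    3
0.46    -226    .    .    .  126  126  125  125  125  124  119    2    2    2  225  225    4    3    4   22   39    4    3   34
0.43    -229    .    .    .    .    .  125  125  125  125  125  124    1    
[... 759 characters left out ...]
    .    .    .    .  124  126  125  125  125  125  570    2
0.22    -939 -936 -935 -935 -942    .    .    .    .    .    .    .    .    .    .    .    .    .  125  126  125  125  125  467
0.19    -938 -937 -935 -935 -935 -938    .    .    .    .    .    .    .    .    .    .    .    .    .    .  125  126  473  473
0.16    -935 -937 -940 -939 -938 -935 -937 -939    .    .    .    .    .    .    .    1    1    1    0    1    2  125  480    .
0.13    -939 -935 -935 -935 -938 -938 -934 -938 -931 -935    .    .    .    .    .    2    2    3    2    2    2    3    4    .
0.10    -939 -935 -939 -938 -937 -937 -937 -936 -936 -935 -940 -939    .    .    .    2    1    0    9  222  247  248  219    1
```

View pics/crop1.png

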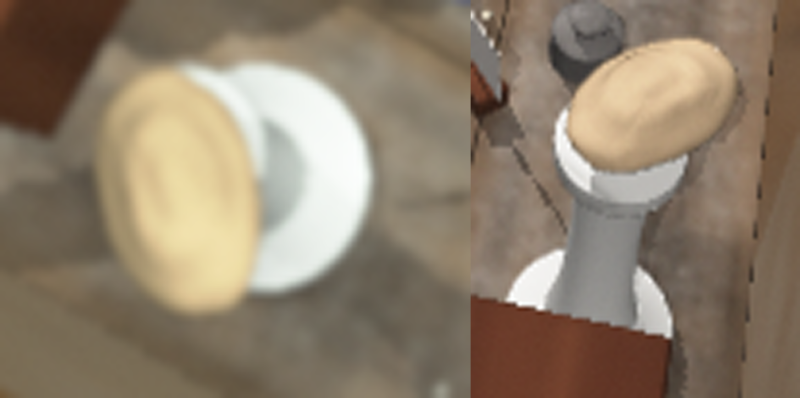

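The near plinth's bar is clearly shifted to the left and nearer the robot of its top disc (the close crop agrees: beige bar, white disc showing at upper right). Next I'll measure it accurately.

```bash
cat >> h.py <<'E'
from scipy.optimize import least_squares
def toplane(c,uv,z):
    K=c["K"];T=c["pose"];uv=np.asarray(uv,float).reshape(-1,2)
    d=np.stack([(uv[:,0]-K[0,2])/K[0,0],-(uv[:,1]-K[1,2])/K[1,1],-np.ones(len(uv))],1)@T[:3,:3].T
    return (T[:3,3]+d*((z-T[2,3])/d[:,2])[:,None])[:,:2]
def barfit(c,P,v=0,ctr=(.49,.16)):
    im=c["image"];hsv=cv2.cvtColor(im,cv2.COLOR_BGR2HSV).astype(int)
    near=(np.hypot(P[...,0]-ctr[0],P[...,1]-ctr[1])<.09)&(P[...,2]>.192)&(P[...,2]<.24)
    m=(near&(hsv[...,1]>55)&(hsv[...,0]<30)&(hsv[...,2]>80)).astype(np.uint8)
    n,l,st,_=cv2.connectedComponentsWithStats(m); m=(l==1+st[1:,4].argmax()).astype(np.uint8)
    ct=max(cv2.findContours(m,cv2.RETR_EXTERNAL,cv2.CHAIN_APPROX_NONE)[0],key=len)
    q=toplane(c,cv2.convexHull(ct),.209); q=toplane(c,ct,.209)
    (x,y),(a,b),th=cv2.fitEllipse((q*1000).astype(np.float32))
    B=P[m>0]; 
    return (x,y),(a,b),th,B
def diskfit(pts,R):  # robust outer-edge circle of known radius
    best=least_squares(lambda p:np.hypot(pts[:,0]-p[0],pts[:,1]-p[1])-R,[np.mean(pts[:,0]),np.mean(pts[:,1])],loss="soft_l1",f_scale=.001)
    return best.x,best.fun
E
python3 - <<'E'
from h import *
for n in ("top","side"):
    c=manip.camera(n);P=cloud(c)
    (x,y),ab,th,B=barfit(c,P); t=B[B[:,2]>np.percentile(B[:,2],85)]
    print(n,"bar ellipse",np.round([x,y,*ab,th],1),"n",len(B),"top pts mean",t.mean(0).round(4),"zmax",B[:,2].max().round(4))
    hsv=cv2.cvtColor(c["image"],cv2.COLOR_BGR2HSV).astype(int)
    near=np.hypot(P[...,0]-.5,P[...,1]-.15)<.09
    for z0,z1,R,nm in ((.183,.196,.030,"disc"),(.006,.026,.046,"foot")):
        m=near&(P[...,2]>z0)&(P[...,2]<z1)&(hsv[...,1]<60)
        p=P[m]
        if len(p)<20: print(nm,len(p));continue
        print(nm,len(p),"z",np.percentile(p[:,2],[5,50,95]).round(4),"ext",p.min(0).round(4),p.max(0).round(4))
        h=cv2.convexHull((p[:,:2]*1000).astype(np.float32))[:,0]/1000
        print(h.round(4).tolist())
E
```

```text
top bar ellipse [487.2 164.2  52.9  84.8 105.6] n 1011 top pts mean [0.4892 0.1639 0.2274] zmax 0.2319
disc 77 z [0.1852 0.1891 0.1919] ext [0.4908 0.1374 0.1831] [0.5304 0.167  0.1932]
[[0.49079999327659607, 0.13920000195503235], [0.49480000138282776, 0.13779999315738678], [0.5005000233650208, 0.13740000128746033], [0.506600022315979, 0.13779999315738678], [0.5087000131607056, 0.13819999992847443], [0.512499988079071, 0.13979999721050262], [0.516700029373169, 0.1421000063419342], [0.5181999802589417, 0.14309999346733093], [0.5200999975204468, 0.14489999413490295], [0.5239999890327454, 0.14869999885559082], [0.526199996471405, 0.1509999930858612], [0.5281999707221985, 0.1550000011920929], [0.5302000045776367, 0.1607999950647354], [0.5303000211715698, 0.16290000081062317], [0.5303999781608582, 0.16699999570846558]]
foot 448 z [0.0105 0.0176 0.0247] ext [0.4299 0.1116 0.0061] [0.5461 0.1825 0.0258]
[[0.5461000204086304, 0.17389999330043793], [0.5457000136375427, 0.17560000717639923], [0.5435000061988831, 0.18250000476837158], [0.45570001006126404, 0.16869999468326569], [0.4393000006675
[... 1649 characters left out ...]
.0249] ext [0.4565 0.1224 0.01  ] [0.5383 0.1866 0.026 ]
[[0.5382999777793884, 0.14249999821186066], [0.5260999798774719, 0.15620000660419464], [0.47530001401901245, 0.1842000037431717], [0.47350001335144043, 0.1851000040769577], [0.4620000123977661, 0.186599999666214], [0.45840001106262207, 0.1843000054359436], [0.45669999718666077, 0.17440000176429749], [0.45649999380111694, 0.16899999976158142], [0.4564000070095062, 0.15870000422000885], [0.46230000257492065, 0.14499999582767487], [0.5013999938964844, 0.12240000069141388], [0.5135999917984009, 0.1242000013589859], [0.5192000269889832, 0.1273999959230423], [0.527899980545044, 0.13249999284744263], [0.5307999849319458, 0.13420000672340393]]
```

```bash
cat >> h.py <<'E'
from scipy.spatial.transform import Rotation as Ro
def plan(pts,zdir=None):
    s=manip.observe();w,x,y,z=s["tcp_rot"];R=Ro.from_quat([x,y,z,w]);M=R.as_matrix()
    print("tcp",s["tool_pos"].round(4),"axes x,y,z:",M.T.round(3).tolist(),"F",s["contact_force"].round(2),"open",round(s["opening"],4),"t",s["clock"])
    for p in pts: print(np.round(p,4),"-> shift mm",(M.T@(np.array(p)-s["tool_pos"])*1000).round(1))
    if zdir is not None:
        for sg in (1,-1):
            zc=sg*np.array([*zdir,0]);xc=np.array([0,0,-1.]);T=np.stack([xc,np.cross(zc,xc),zc],1)
            print(sg,"turn deg",np.degrees((R.inv()*Ro.from_matrix(T)).as_rotvec()).round(1),"q6",s["joint_positions"][5].round(2))
E
python3 - <<'E'
from h import *
u=np.array([.962,.272]);c=np.array([.487,.164])
plan([[.131,.508,.30],[*(c-u*.0725),.30],[*(c-u*.0725),.20]],u)
E
```

```text
tcp [0.1313 0.5083 0.2313] axes x,y,z: [[-0.0, -0.0, -1.0], [0.25, 0.968, -0.0], [0.968, -0.25, -0.0]] F [0.33 0.71 0.77] open 0.0851 t 0.7
[0.131 0.508 0.3  ] -> shift mm [-68.7  -0.4  -0.2]
[0.4173 0.1443 0.3   ] -> shift mm [ -68.7 -280.9  367.9]
[0.4173 0.1443 0.2   ] -> shift mm [  31.3 -280.9  367.9]
1 turn deg [-30.3  -0.    0. ] q6 -0.22
-1 turn deg [149.7   0.    0. ] q6 -0.22
```

Call:
drive_tool(
  motion=[
    [[-40, 0, 0], [0, 0, 0], 0.0],
    [[-69, 0, 0], [0, 0, 0], -0.48],
    [[-69, -28, 37], [-3, 0, 0], -0.48],
    [[-69, -56, 74], [-6, 0, 0], -0.48],
    [[-69, -84, 110], [-10, 0, 0], -0.48],
    [[-69, -112, 147], [-14, 0, 0], -0.48],
    [[-69, -140, 184], [-18, 0, 0], -0.48],
    [[-69, -169, 221], [-22, 0, 0], -0.48],
    [[-69, -197, 258], [-26, 0, 0], -0.48],
    [[-69, -225, 294], [-30, 0, 0], -0.48],
    [[-69, -253, 331], [-30.3, 0, 0], -0.48],
    [[-69, -270, 353], [-30.3, 0, 0], -0.48],
    [[-69, -281, 368], [-30.3, 0, 0], -0.48],
    [[-69, -281, 368], [-30.3, 0, 0], -0.48],
    [[-69, -281, 368], [-30.3, 0, 0], -0.48],
  ],
)

```text
clock: 2.58
tool_pos: [0.4169, 0.1449, 0.3003]
tcp_rot: [0.7, -0.097, 0.7, 0.098]
contact_force: [1.0, -0.1, -0.5]
opening: 0.0223
```

Call:
drive_tool(
  motion=[
    [[30, 0, 0], [0, 0, 0], -0.48],
    [[60, 0, 0], [0, 0, 0], -0.48],
    [[85, 0, 0], [0, 0, 0], -0.48],
    [[99, 0, 0], [0, 0, 0], -0.48],
    [[99, 0, 0], [0, 0, 0], -0.48],
    [[99, 0, 0], [0, 0, 0], -0.48],
  ],
)

```text
clock: 3.32
tool_pos: [0.4177, 0.1444, 0.2022]
tcp_rot: [0.701, -0.097, 0.7, 0.097]
contact_force: [0.5, 0.5, -0.2]
opening: 0.0219
```

```bash
python3 - <<'E'
from h import *
u=np.array([.962,.272])
plan([],u)
c=manip.camera("top");s=manip.camera("side")
for n,q in(("top",c),("side",s)):
    P=cloud(q);r=barfit(q,P);print(n,np.round([*r[0],*r[1],r[2]],1))
a=cv2.resize(c["image"][195:285,155:245],(540,540));b=cv2.resize(s["image"][200:320,290:420],(585,540))
cv2.imwrite("pics/pre.png",cv2.resize(np.hstack([a,b]),(800,384)))
E
```

```text
tcp [0.4177 0.1444 0.2022] axes x,y,z: [[0.002, 0.0, -1.0], [-0.273, 0.962, -0.0], [0.962, 0.273, 0.002]] F [ 0.46  0.5  -0.2 ] open 0.0219 t 3.325
1 turn deg [0.  0.1 0. ] q6 -1.78
-1 turn deg [-1.8e+02 -0.0e+00  1.0e-01] q6 -1.78
top [495.7 166.   54.9  63.8 115.6]
side [486.7 163.8  54.1  84.9 105.7]
```

View pics/pre.png

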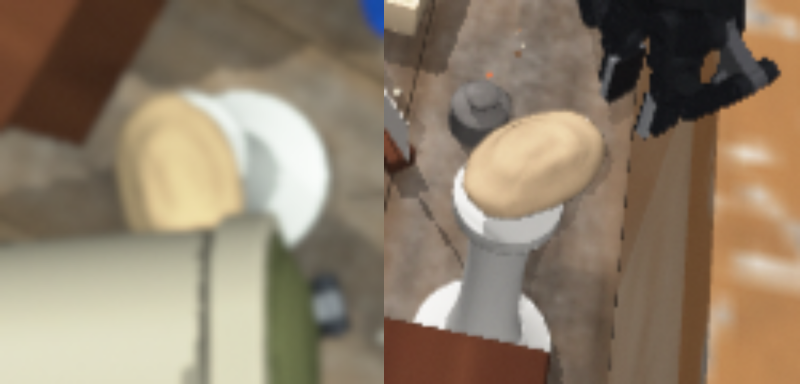

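The arm hides part of the bar in the top view. In the side view the whole bar is visible, with the fingers (crop (630,90)) level with its near end and not touching. I'll use the side camera as feedback while pushing along tool z.

Call:
drive_tool(
  motion=[
    [[0, 0, 4], [0, 0, 0], -0.48],
    [[0, 0, 8], [0, 0, 0], -0.48],
    [[0, 0, 11], [0, 0, 0], -0.48],
    [[0, 0, 14], [0, 0, 0], -0.48],
    [[0, 0, 17], [0, 0, 0], -0.48],
    [[0, 0, 19], [0, 0, 0], -0.48],
    [[0, 0, 21], [0, 0, 0], -0.48],
    [[0, 0, 21], [0, 0, 0], -0.48],
  ],
)

```text
clock: 4.42
tool_pos: [0.4376, 0.15, 0.2012]
tcp_rot: [0.7, -0.097, 0.7, 0.097]
contact_force: [0.8, -0.1, 0.2]
opening: 0.0224
```

```bash
cat > m.py <<'E'
from h import *
plan([])
q=manip.camera("side");P=cloud(q);r=barfit(q,P);print("bar",np.round([*r[0],*r[1],r[2]],1),"zmax",np.percentile(r[3][:,2],99).round(4))
hsv=cv2.cvtColor(q["image"],cv2.COLOR_BGR2HSV).astype(int)
m=(np.hypot(P[...,0]-.5,P[...,1]-.168)<.045)&(P[...,2]>.183)&(P[...,2]<.194)&(hsv[...,1]<60)
p=P[m];print("disc xmax,ymax",p.max(0).round(4)[:2],"(0.5314,0.1982 before)")
cv2.imwrite("pics/last.png",cv2.resize(q["image"][200:320,290:420],(650,600)))
E
python3 m.py
```

```text
tcp [0.4376 0.15   0.2012] axes x,y,z: [[-0.0, 0.0, -1.0], [-0.273, 0.962, 0.0], [0.962, 0.273, -0.0]] F [ 0.76 -0.09  0.24] open 0.0224 t 4.425
bar [486.6 163.8  53.9  85.4 106. ] zmax 0.2284
disc xmax,ymax [0.5309 0.198 ] (0.5314,0.1982 before)
```

Call:
drive_tool(
  motion=[
    [[0, 0, 1.5], [0, 0, 0], -0.48],
    [[0, 0, 3], [0, 0, 0], -0.48],
    [[0, 0, 4.5], [0, 0, 0], -0.48],
    [[0, 0, 6], [0, 0, 0], -0.48],
    [[0, 0, 7.5], [0, 0, 0], -0.48],
    [[0, 0, 9], [0, 0, 0], -0.48],
    [[0, 0, 9], [0, 0, 0], -0.48],
  ],
)

```text
clock: 5.35
tool_pos: [0.4463, 0.1524, 0.2013]
tcp_rot: [0.7, -0.097, 0.7, 0.097]
contact_force: [-0.1, -0.8, 0.2]
opening: 0.0222
```

```bash
python3 m.py
```

```text
tcp [0.4463 0.1524 0.2013] axes x,y,z: [[0.0, 0.0, -1.0], [-0.273, 0.962, 0.0], [0.962, 0.273, 0.0]] F [-0.06 -0.83  0.25] open 0.0222 t 5.35
bar [493.1 166.9  54.   85.2 108. ] zmax 0.2283
disc xmax,ymax [0.531  0.1982] (0.5314,0.1982 before)
```

Call:
drive_tool(
  motion=[
    [[0, 0, 1.5], [0, 0, 0], -0.48],
    [[0, -0.3, 3], [0, 0, 0], -0.48],
    [[0, -0.6, 4.5], [0, 0, 0], -0.48],
    [[0, -1, 6], [0, 0, 0], -0.48],
    [[0, -1, 7], [0, 0, 0], -0.48],
    [[0, -1, 7], [0, 0, 0], -0.48],
  ],
)

```text
clock: 6.15
tool_pos: [0.4533, 0.1533, 0.2013]
tcp_rot: [0.7, -0.097, 0.7, 0.097]
contact_force: [-0.5, -0.0, 0.7]
opening: 0.0222
```

```bash
python3 m.py
```

```text
tcp [0.4533 0.1533 0.2013] axes x,y,z: [[0.0, 0.0, -1.0], [-0.273, 0.962, -0.0], [0.962, 0.273, 0.0]] F [-0.47 -0.04  0.69] open 0.0222 t 6.15
bar [500.2 168.2  53.8  85.7 108.7] zmax 0.2286
disc xmax,ymax [0.528  0.1979] (0.5314,0.1982 before)
```

Bar centre is now (500.2, 168.2) mm against the plinth centre of about (501, 168). I'll back off, clear the view, and check with both cameras.

Call:
drive_tool(
  motion=[
    [[0, 0, -3], [0, 0, 0], -0.48],
    [[0, 0, -10], [0, 0, 0], -0.48],
    [[0, 0, -25], [0, 0, 0], -0.48],
    [[0, 0, -37], [0, 0, 0], -0.48],
    [[-40, 0, -37], [0, 0, 0], -0.48],
    [[-95, 0, -37], [0, 0, 0], -0.48],
    [[-100, 50, -60], [0, 0, 0], -0.48],
    [[-100, 100, -90], [0, 0, 0], -0.48],
    [[-100, 150, -120], [0, 0, 0], -0.48],
    [[-100, 200, -150], [0, 0, 0], -0.48],
    [[-100, 200, -150], [0, 0, 0], -0.48],
    [[-100, 200, -150], [0, 0, 0], -0.48],
  ],
)

```text
clock: 7.7
tool_pos: [0.2545, 0.3046, 0.3013]
tcp_rot: [0.701, -0.097, 0.7, 0.097]
contact_force: [0.3, -0.1, 0.7]
opening: 0.0219
```

```bash
python3 m.py; python3 - <<'E'
from h import *
I=[]
H=[]
for n in ("top","side"):
    c=manip.camera(n);P=cloud(c);r=barfit(c,P);print(n,np.round([*r[0],*r[1],r[2]],1))
    g=barfit(c,P,ctr=(.63,-.07));print(" good bar",np.round([*g[0],*g[1],g[2]],1))
    hsv=cv2.cvtColor(c["image"],cv2.COLOR_BGR2HSV).astype(int)
    d=np.hypot(P[...,0]-.501,P[...,1]-.168)
    for z0,z1,R in((.183,.194,.030),(.01,.023,.046)):
        m=(d<R+.006)&(P[...,2]>z0)&(P[...,2]<z1)&(hsv[...,1]<60);p=P[m]
        if len(p)>10: print(" R",R,"ext min/max",p.min(0).round(4)[:2],p.max(0).round(4)[:2])
    I.append(c["image"])
a=cv2.resize(I[0][195:285,155:245],(400,400));b=cv2.resize(I[1][215:315,290:390],(400,400))
cv2.imwrite("pics/post.png",np.hstack([a,b]))
E
```

```text
tcp [0.2545 0.3046 0.3013] axes x,y,z: [[0.0, -0.0, -1.0], [-0.273, 0.962, -0.0], [0.962, 0.273, 0.0]] F [ 0.27 -0.12  0.72] open 0.0219 t 7.7
bar [500.3 168.3  53.8  85.8 108.7] zmax 0.2281
disc xmax,ymax [0.5297 0.1985] (0.5314,0.1982 before)
top [501.  168.7  53.   84.3 107.5]
 good bar [635.8 -75.9  53.7  81.2  36.2]
 R 0.03 ext min/max [0.4869 0.1375] [0.5262 0.1511]
 R 0.046 ext min/max [0.4556 0.122 ] [0.5458 0.1895]
side [500.3 168.3  53.8  85.8 108.6]
 good bar [633.7 -76.1  56.   84.3  35. ]
 R 0.03 ext min/max [0.4768 0.1793] [0.528 0.198]
 R 0.046 ext min/max [0.4564 0.1238] [0.5356 0.1873]
```

View pics/post.png

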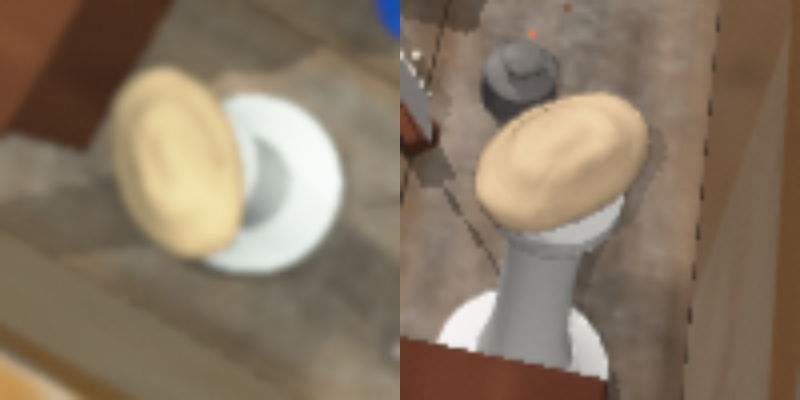

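The picture shows the bar flat, with the disc rim visible evenly below it (side crop (570,240)). Foot edges put the plinth at about (500.7, 168), unmoved, so the bar is within about 1 mm.

```bash
python3 -c "
from h import *
print(manip.job_done())"
```

```text
the job is handed in; nothing more can be done
None
```

The slipped bar now sits flat and centred on its plinth, and the job is handed in. I pushed it lightly along its long axis with the fingertips, about 14 mm over two short pushes, without gripping it. I then backed the arm well clear.

| Last check | Result |
|---|---|
| Bar centre, top camera | (501.0, 168.7) mm |
| Bar centre, side camera | (500.3, 168.3) mm |
| Plinth centre, from its foot and top disc edges | about (501, 168) mm |
| Offset | about 1 mm (5 mm allowed); calibration is good to about 2 mm |
| Bar top height | 228 mm, same as before the pushes, so it lies flat |
| Plinth | unmoved as far as the edges show |

- **Disagreements:** the two cameras differed by less than 1 mm on the bar. After the pushes the bar covered much of the disc rim, so the plinth position rests mainly on the foot edges.
- **Other objects:** the force readings stayed around 1 N, within noise. I measured the other bar only at the end and did not re-measure the remaining items; the arm came close to none of them.
- **Time:** the job took about 8 s of the 45 s allowed.

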